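# Press the lantern pegs home

## Robot

A 6-joint arm with a two-finger parallel gripper is mounted at the origin on the work surface. World frame = base frame: x ahead of the robot, y to its left, z up, the work surface at z = 0. Lengths are in mm, angles in rad, forces in N, time in s.
With the tool pointing down it reaches from about 350 to 950 mm from the base axis. Payload 17.4 kg.
Tool frame: the origin (TCP) lies at the very end of the fingers, on their centre line; the grasp point (between the pads) lies 19 mm behind it; z points along the fingers, y is the line along which they close (so a half turn about z gives the same grasp; the last joint's range is limited). The gripper opens to 93 mm and grips with 3 to 60 N. Pads are 15 mm wide; open, the fingers measure 128 mm over their backs; the gripper's body (75 mm by 188 mm) begins 65 mm behind the grasp point.
Start: joints at [1.27, 0.116, 1.442, -0, 1.584, -0.038], TCP at [175.363, 651.828, 186.646] pointing down, gripper open.
Joint ranges: [-2.83, 2.83], [-0.83, 2.19], [0.07, 2.5], [-1.14, 4.28], [0.01, 3], [-2.97, 2.97]. Speed limits (rad/s): [1.89, 1.89, 2.22, 3.14, 3.14, 3.14].

## Interface

Orientations are given as a unit quaternion [w, x, y, z].
In Python, from rig import robot gives the robot as it stands. Calls block until the motion is done:
- robot.move_pose(position, orientation): joint-space move of the TCP to a pose.
- robot.move_linear(position, velocity=150, rot=None): straight line of the TCP; rot=None keeps the orientation; velocity is the mean speed in mm/s.
- robot.goto_joints(angles): joint-space move.
- robot.move_gripper(opening, effort=None): finger opening in mm; effort is the grip in N (None keeps the last); returns when the fingers have stopped.
- robot.pause(seconds).
- robot.solve_ik(position, orientation): joint angles nearest the present ones, or None.
- robot.read_state(): the state.
- robot.grab_frame(name): name is "side" or "top"; returns a dict with "color" (400x640x3 uint8, red, green, blue), "vfov" (degrees; the focal length in pixels is half the picture's height over the tangent of half this angle, whatever the lens; pixels are square), "cx", "cy" (the principal point, pixels), "dist_coeffs" ([k1, k2, p1, p2, k3] as OpenCV has them; the pictures are not rectified), "extrinsics" (4x4, takes a point from world to camera coordinates). Camera axes: x right, y up, looking along -z (the intrinsics and any distortion apply to the point x, -y, -z); pixel columns grow to the right and rows downward; lengths in mm; the calibration is good to about 2 mm. A picture is of the moment at which its call begins. There is no depth.
A pose or a line that the arm cannot do raises robot.IKError and nothing moves.
- robot.sign_off(): hands the job in; it is judged then, once.
The state is a dict: "clock": time; "qpos": joint angles; "qvel": joint speeds; "effort": joint torques, N m; "eef_pos": TCP position; "ee_rot": TCP orientation; "contact_force": force on the tool from outside, world axes, zero at the start; "torque": the same for the moment, N m; "opening": finger opening in mm; "grasp_force": force on a finger pad.
Only numpy, scipy, OpenCV 4.12 (cv2) and the standard library are available. Lean on these libraries where they do the work, as an engineer would, in place of code of your own. Each camera call takes 0.05 s, during which the arm holds its last target. There are 200 camera calls.

## Task

Three plywood lantern plates lie on the bench, each with a wooden peg standing proud of it. With the fingertips, gently press each peg down until the collar below its head rests on its plate, in this order: first the round plate, then the square one, then the hexagonal one. Leave the plates lying where they are, lift nothing, and do not disturb the other things on the bench.

Things in the scene. Friction and masses are not known exactly. Their poses are not given: they have to be found in the camera images.
- round_plate: Smallest plate: a plain plywood disc, 72 mm in diameter, 18 mm thick, lying loose on the bench (40 to 180 g), with one wooden peg through its centre. Origin at the centre of its underside, z up.
- round_peg_top (a point): Centre of the flat top of the peg head on the round plate: press here. Head: wooden disc, 26 mm in diameter, 8 mm thick, on a 6 mm springy rubber washer; below it a wooden collar, 22 mm in diameter, 4 mm thick, fixed on the 12 mm shank. Top is 48 to 52 mm above the bench at the start, 36 mm with the peg home (collar on the plate) and let go; press it to about 34 mm.
- round_peg (a joint): How far the peg is pushed straight down into its plate, m: 0.016 is home (collar resting on the plate, a hard stop); it starts at 0 to 0.004. It resists with about 3 N of friction, plus 8 N for each m/s, and stays where it is left. The rubber washer gives 1 mm for each 3.5 N, 5 mm at most: about 1 mm while the peg slides, more once it is home.
- square_plate: Plywood square, 88 x 88 mm, 18 mm thick, lying loose on the bench (40 to 180 g), with one wooden peg through its centre. Origin at the centre of its underside, z up.
- square_peg_top (a point): Centre of the flat top of the peg head on the square plate: press here. Head: wooden disc, 26 mm in diameter, 8 mm thick, on a 6 mm springy rubber washer; below it a wooden collar, 22 mm in diameter, 4 mm thick, fixed on the 12 mm shank. Top is 48 to 52 mm above the bench at the start, 36 mm with the peg home (collar on the plate) and let go; press it to about 34 mm.
- square_peg (a joint): How far the peg is pushed straight down into its plate, m: 0.016 is home (collar resting on the plate, a hard stop); it starts at 0 to 0.004. It resists with about 3 N of friction, plus 8 N for each m/s, and stays where it is left. The rubber washer gives 1 mm for each 3.5 N, 5 mm at most: about 1 mm while the peg slides, more once it is home.
- hexagon_plate: Largest plate: a plywood regular hexagon, 120 mm across its corners, 18 mm thick, lying loose on the bench (40 to 180 g), with one wooden peg through its centre. Origin at the centre of its underside, z up.
- hexagon_peg_top (a point): Centre of the flat top of the peg head on the hexagon plate: press here. Head: wooden disc, 26 mm in diameter, 8 mm thick, on a 6 mm springy rubber washer; below it a wooden collar, 22 mm in diameter, 4 mm thick, fixed on the 12 mm shank. Top is 48 to 52 mm above the bench at the start, 36 mm with the peg home (collar on the plate) and let go; press it to about 34 mm.
- hexagon_peg (a joint): How far the peg is pushed straight down into its plate, m: 0.016 is home (collar resting on the plate, a hard stop); it starts at 0 to 0.004. It resists with about 3 N of friction, plus 8 N for each m/s, and stays where it is left. The rubber washer gives 1 mm for each 3.5 N, 5 mm at most: about 1 mm while the peg slides, more once it is home.
- glue_tin: Bystander, loose: small round tin, 38 mm in diameter, 45 mm tall, standing between two plates. Origin at the centre of its underside.
- offcut: Bystander, loose: wooden block 70 x 28 x 22 mm (long side along its x) lying between two plates. Origin at the centre of its underside.
- turned_knob: Bystander, loose: turned dark wooden knob, 30 mm in diameter, 47 mm tall, standing between two plates. Origin at the centre of its underside.
- glue_bottle: Bystander, loose: white glue bottle, 56 mm in diameter, 150 mm tall, standing beyond the plates. Origin at the centre of its underside.
- screwdriver: Bystander, loose: screwdriver lying beyond the plates, along its x axis.
- hammer: Bystander, loose: hammer lying to the right of the plates, along its x axis.
- brush: Bystander, loose: brush lying to the left of the plates, along its x axis.
Mind the look-alikes: they are no part of the job. Leave any grey, orange or purple look-alike of the hexagon_plate alone.

How it is judged:
By the outcome, as a careful person would: the job done as asked, in the order asked, and still so for the second after the job is handed in, with the robot touching nothing.
It also fails if it takes over 48 s, if anything falls off the work surface, if the arm or the gripper's body presses on something with over 40 N, if the wrist force passes 120 N, or if a joint passes its speed limit or range.

## Working session

There is one attempt and no reset: what is moved stays moved. The work goes in short steps, each a Python script; the robot and the scene stay as the last script left them, time stands still between calls to the robot, and variables do not carry over. Pictures are saved under pics/ and viewed, at most 10 in all, crops included, and the job is handed in when it is done.

```bash
mkdir -p pics; ls; python3 - <<'E'
from rig import robot
import cv2,pickle
F={}
for n in("top","side"):
    f=robot.grab_frame(n);F[n]=f
    cv2.imwrite(f"pics/{n}0.png",f["color"][:,:,::-1])
    print(n,f["vfov"],f["cx"],f["cy"],f["dist_coeffs"],f["extrinsics"])
pickle.dump(F,open("f0.pkl","wb"))
print(robot.read_state())
E
```

```text
pics
top 54.91317397472119 325.12032605229024 196.00423022606847 [-0.01110376  0.          0.          0.          0.        ] [[-9.28963031e-02 -9.95673216e-01 -2.26355647e-03  3.83247880e+01]
 [ 9.73116551e-01 -9.12724883e-02  2.11455694e-01 -5.57625903e+02]
 [-2.10747372e-01  1.74407480e-02  9.77384963e-01 -1.21757212e+03]
 [ 0.00000000e+00  0.00000000e+00  0.00000000e+00  1.00000000e+00]]
side 48.34084731475355 320.3100665979698 192.36985154911778 [-0.04294813  0.          0.          0.          0.        ] [[ 9.50913193e-01 -3.09440699e-01 -3.24859029e-03 -4.93409090e+02]
 [ 1.57193749e-01  4.73961662e-01  8.66400870e-01 -1.39506381e+02]
 [-2.66559984e-01 -8.24382676e-01  4.99338541e-01 -1.04906989e+03]
 [ 0.00000000e+00  0.00000000e+00  0.00000000e+00  1.00000000e+00]]
{'clock': 0.1, 'qpos': array([ 1.27017237e+00,  1.16415755e-01,  1.44217563e+00, -3.30829365e-05,
        1.58399521e+00, -3.78119667e-02]), 'qvel': array([-0.00013344, -0.00133014, -0.00387286, -0.00111787,  0.00160142,
       -0.00039162]), 'effort': array([ 2.72718507e-04, -7.22894955e+01, -6.23863578e+01,  7.79013941e-02,
        2.27866910e-02, -9.42810016e-05]), 'eef_pos': array([175.32846259, 651.61660641, 186.00821231]), 'ee_rot': array([-6.73913091e-05,  1.31028336e-01,  9.91378499e-01, -4.92655564e-04]), 'contact_force': array([ 0.20529283, -0.61770237,  0.19393238]), 'torque': array([-0.00812164, -0.01377888,  0.02610251]), 'grasp_force': 0.0, 'opening': 92.49992490778531}
```

View pics/top0.png

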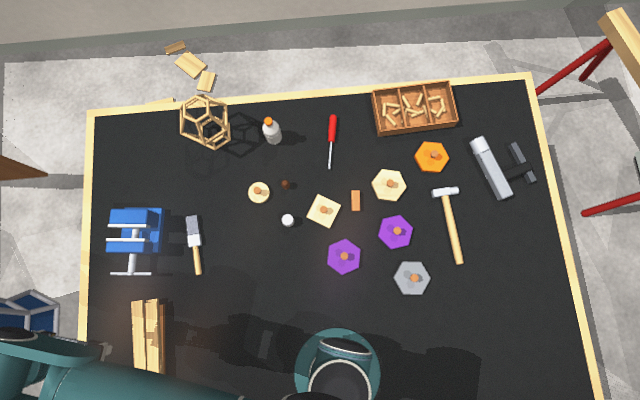

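View pics/side0.png

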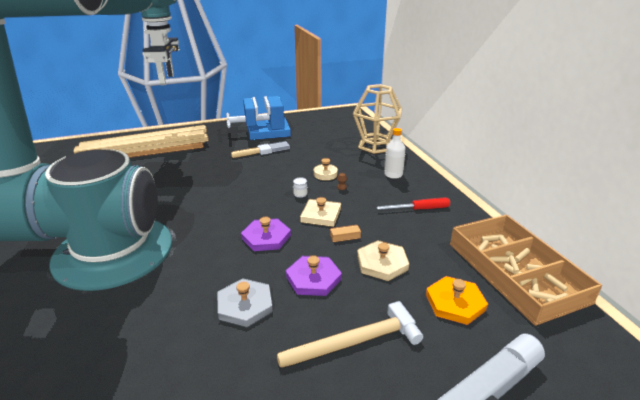

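Top view: the wanted plates are plain plywood, with the round one at (258,191), the square at (323,210) and the hexagon at (389,184). The look-alike hexagons are orange (432,156), purple (396,231) and (344,256), and grey (412,278). In the side view the wanted ones are round (325,170), square (321,211) and hexagon (383,259). I choose the pale plywood ones. Near neighbours are the tin (288,220), the knob (285,184) and the offcut (355,200).

```bash
cat > h.py <<'E'
import numpy as np,cv2
def K(f):
    fl=200/np.tan(np.radians(f["vfov"])/2); return np.array([[fl,0,f["cx"]],[0,fl,f["cy"]],[0,0,1.]])
def ray(f,uv):
    p=cv2.undistortPoints(np.array([[uv]],float),K(f),np.array(f["dist_coeffs"],float))[0,0]
    E=f["extrinsics"];R=E[:3,:3]; d=R.T@np.array([p[0],-p[1],-1]); return -R.T@E[:3,3],d/np.linalg.norm(d)
def plane(f,uv,z):
    o,d=ray(f,uv);return o+d*(z-o[2])/d[2]
def tri(a,b):
    (o1,d1),(o2,d2)=a,b
    s=np.linalg.lstsq(np.c_[d1,-d2],o2-o1,rcond=None)[0]
    p,q=o1+s[0]*d1,o2+s[1]*d2; return (p+q)/2,np.linalg.norm(p-q)
def proj(f,p):
    E=f["extrinsics"];R=np.diag([1,-1,-1.])@E[:3,:3];t=np.diag([1,-1,-1.])@E[:3,3]
    return cv2.projectPoints(np.array([p],float),cv2.Rodrigues(R)[0],t,K(f),np.array(f["dist_coeffs"],float))[0][0,0]
def blob(m,uv,r):
    w=np.zeros_like(m);cv2.circle(w,uv,r,255,-1)
    n,l,s,c=cv2.connectedComponentsWithStats(m&w)
    i=1+np.argmax(s[1:,4]);return l==i,s[i],c[i]
def masks(f):
    h=cv2.cvtColor(f["color"],cv2.COLOR_RGB2HSV)
    head=cv2.inRange(h,(5,95,60),(17,255,255)); ply=cv2.inRange(h,(5,30,110),(35,255,255))
    return head,ply
PX={"round":((258,191),(325,165)),"square":((323,210),(321,204)),"hexagon":((389,184),(383,250))}
E
python3 - <<'E'
from h import *
import pickle
F=pickle.load(open("f0.pkl","rb"))
rows=[]
for n,(a,b) in PX.items():
    r=[];C=[]
    for v,uv,rad in(("top",a,24),("side",b,14)):
        f=F[v];hd,pl=masks(f)
        m,s,c=blob(hd,uv,rad); r.append(c); print(n,v,"head",s,c.round(1))
        if v=="top":
            m2,s2,_=blob(pl,uv,24)
            cn=max(cv2.findContours(m2.astype(np.uint8),0,2)[0],key=cv2.contourArea)
            M=cv2.moments(cn);pc=(M["m10"]/M["m00"],M["m01"]/M["m00"]);print(" plate",s2,np.round(pc,1),plane(f,pc,18).round(1))
        print(" plane z50",plane(f,c,48).round(1))
        x,y=uv;im=f["color"][y-24:y+24,x-30:x+30,::-1].copy()
        im=cv2.resize(im,None,fx=4,fy=4,interpolation=0)
        mm=cv2.resize(m.astype(np.uint8)[y-24:y+24,x-30:x+30],None,fx=4,fy=4,interpolation=0)
        cv2.drawContours(im,cv2.findContours(mm,0,2)[0],-1,(0,255,0),1);C.append(im)
    P,g=tri(ray(F["top"],r[0]),ray(F["side"],r[1]));print(" TRI",P.round(1),"gap",g.round(2))
    rows.append(np.vstack(C))
cv2.imwrite("pics/crop.png",np.hstack(rows))
for n,uv in dict(tin=(288,220),knob=(285,184),bottle=(270,130),offcut=(355,200)).items(): print(n,plane(F["top"],uv,25).round(0))
E
```

```text
round top head [254 187   8   7  46] [257.1 190.2]
 plate [248 182  22  21 372] [258.3 192.1] [602.8 213.   18. ]
 plane z50 [602.4 211.8  48. ]
round side head [321 158   9  12  70] [325.2 162.4]
 plane z50 [599.4 199.4  48. ]
 TRI [604.1 213.   41. ] gap 0.1
square top head [320 206   8   8  46] [323.5 209.3]
 plate [306 194  35  35 679] [323.  210.7] [517.5  -2.6  18. ]
 plane z50 [516.9  -4.4  48. ]
square side head [316 197  10  14  93] [320.8 202.3]
 plane z50 [514.4 -18.2  48. ]
 TRI [518.7  -4.6  39.3] gap 0.39
hexagon top head [387 180   8   8  49] [390.2 183.2]
 plate [371 169  36  32 825] [388.4 184.6] [ 587.4 -235.6   18. ]
 plane z50 [ 584.8 -236.8   48. ]
hexagon side head [378 242  11  17 123] [383.  248.8]
 plane z50 [ 582.9 -248.1   48. ]
 TRI [ 587.2 -238.6   39.9] gap 1.19
tin [496. 118.  25.]
knob [621. 119.  25.]
bottle [823. 158.  25.]
offcut [ 543. -114.   25.]
```

View pics/crop.png

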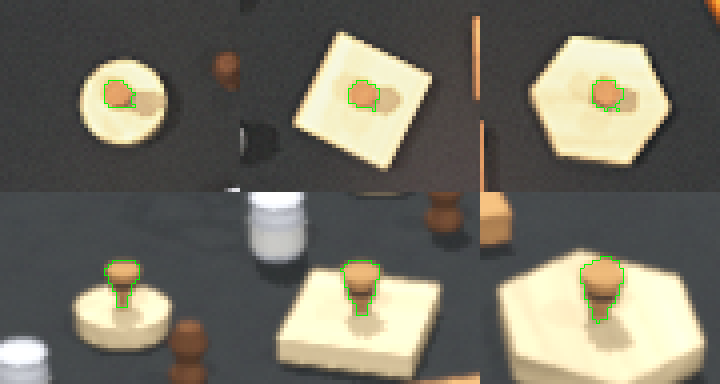

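The crops confirm the three pale plywood plates, each with a tan peg head at the centre of its green outline. In the side view the masks also include the shank, so I'll use only the top-face rows there.

```bash
cat > go.py <<'E'
import sys,pickle
from h import *
from rig import robot
F=pickle.load(open("f0.pkl","rb"))
T={}
for n,(a,b) in PX.items():
    _,_,c=blob(masks(F["top"])[0],a,24)
    m,s,_=blob(masks(F["side"])[0],b,14)
    top=s[1]+2.5+(.3 if n=="hexagon" else 0); xs=np.where(m[s[1]:s[1]+5])[1]
    P,g=tri(ray(F["top"],c),ray(F["side"],(xs.min()/2+xs.max()/2,top)))
    T[n]=plane(F["top"],c,50)[:2]*.5+P[:2]*.5
    print(n,P.round(1),g.round(1),"use",T[n].round(1))
Q=[0,.1310,.9914,0]
def st():
    s=robot.read_state();return s["clock"],s["eef_pos"].round(1),s["contact_force"].round(1)
def press(n):
    x,y=T[n]
    robot.move_pose([x,y,220 if n=="round" else 110],Q)
    robot.move_linear([x,y,62],120); robot.pause(.2)
    z0=robot.read_state()["contact_force"][2]; print(n,*st())
    for z in (56,52,50,48,45,42,39,37,36,35,34):
        robot.move_linear([x,y,z],20 if z<56 else 40); robot.pause(.1)
        s=robot.read_state(); fz=s["contact_force"][2]-z0
        print(z,s["eef_pos"].round(1),"fz",round(fz,1))
        if fz>14: break
    robot.pause(.2);print(*st())
    robot.move_linear([x,y,45],30); robot.move_linear([x,y,110],150); print(*st())
def snap(i):
    for v in("top","side"):
        cv2.imwrite(f"pics/{v}{i}.png",robot.grab_frame(v)["color"][:,:,::-1])
if __name__=="__main__":
    for a in sys.argv[1:]:
        if a=="close": robot.move_gripper(0,5)
        else: press(a)
    snap(sys.argv[-1])
E
python3 go.py close round
```

```text
round [602.7 211.7  48.1] 0.6 use [602.3 211.6]
square [517.5  -4.6  48.1] 1.2 use [517.   -4.5]
hexagon [ 586.  -237.    49.9] 3.5 use [ 585.2 -236.7]
round 5.4167 [602.5 211.7  62.5] [0.6 0.1 0.4]
56 [602.2 211.6  55.9] fz -1.0
52 [602.3 211.6  52. ] fz -0.4
50 [602.3 211.6  50. ] fz -0.6
48 [602.3 211.6  48. ] fz -0.0
45 [602.3 211.6  45. ] fz -0.3
42 [602.3 211.6  42. ] fz -0.4
39 [602.3 211.6  39. ] fz -0.6
37 [602.3 211.6  37. ] fz -1.2
36 [602.3 211.6  36. ] fz -0.9
35 [602.3 211.6  35. ] fz -0.3
34 [602.3 211.6  34. ] fz -0.3
9.7667 [602.3 211.6  34. ] [-0.1  0.5 -0.4]
10.8667 [602.1 211.5 109.2] [-0.8  0.2 -0.7]
```

No force came up while pressing, so I'm checking the opening and the pictures.

```bash
python3 - <<'E'
from rig import robot
import cv2,numpy as np
s=robot.read_state();print(s["opening"],s["grasp_force"],s["ee_rot"])
a=cv2.imread("pics/top_x.png") 
t=cv2.imread("pics/topround.png");d=cv2.imread("pics/sideround.png")
c=cv2.resize(t[130:250,220:380],(640,480));e=cv2.resize(d[120:270,240:440],(640,480))
cv2.imwrite("pics/c1.png",np.hstack([cv2.resize(c,(400,300)),cv2.resize(e,(400,300))]))
E
```

```text
0.7010115375024724 0.0 [-9.01976291e-04  1.30975339e-01  9.91385122e-01 -4.31759081e-04][ WARN:0@0.011] global loadsave.cpp:275 findDecoder imread_('pics/top_x.png'): can't open/read file: check file path/integrity
```

View pics/c1.png

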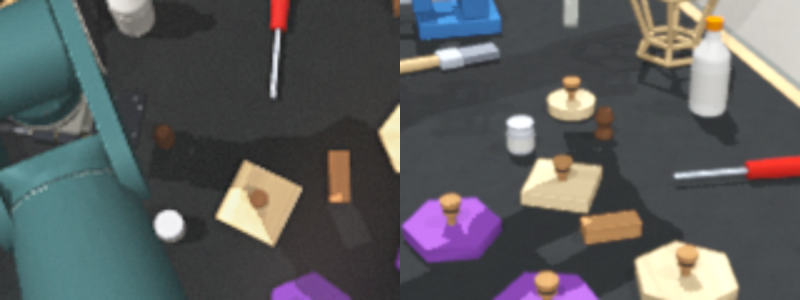

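The crop shows the round peg still standing at about (572,85), and no gripper above it. I need the full view.

```bash
python3 - <<'E'
from h import *
import pickle
F=pickle.load(open("f0.pkl","rb"))
t=cv2.imread("pics/topround.png");d=cv2.imread("pics/sideround.png")
for im,v in((t,"top"),(d,"side")):
    for z in(34,110): 
        p=proj(F[v],[602,211.5,z]);print(v,z,p); cv2.circle(im,tuple(int(q) for q in p),3,(0,0,255),1)
    print(v, "start tcp", proj(F[v],[175.3,651.6,186]))
cv2.imwrite("pics/c2.png",cv2.resize(np.vstack([t,d]),(480,600)))
E
```

```text
top 34 [257.94784513 191.27349999]
top 110 [253.85165366 185.9749247 ]
top start tcp [ 98.92973877 342.85712818]
side 34 [324.70513574 164.72042989]
side 110 [324.74614867 141.87425323]
side start tcp [168.38545707  89.53566159]
```

View pics/c2.png

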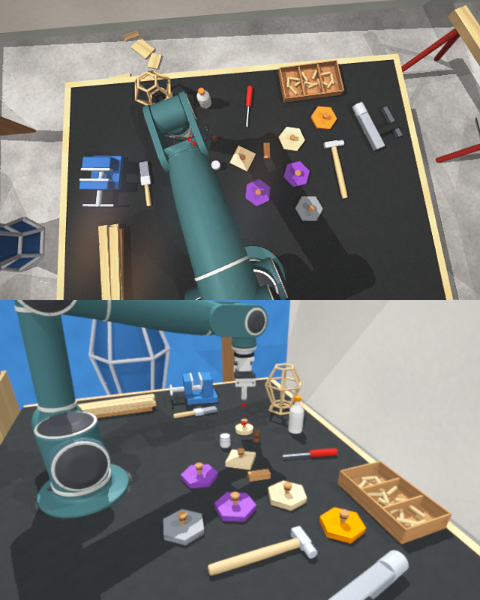

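The gripper tip appears above the red marker where the TCP should be. I'm zooming in to measure the offset.

```bash
python3 - <<'E'
from h import *
d=cv2.imread("pics/sideround.png");t=cv2.imread("pics/side0.png")
for im,p in((d,(325,142)),(t,(168,90))): im[p[1],p[0]]=(0,0,255)
A=cv2.resize(d[80:180,290:356],None,fx=6,fy=6,interpolation=0);B=cv2.resize(t[20:120,135:201],None,fx=6,fy=6,interpolation=0)
cv2.imwrite("pics/c3.png",np.hstack([A,B]))
E
```

```text
(no output)
```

View pics/c3.png

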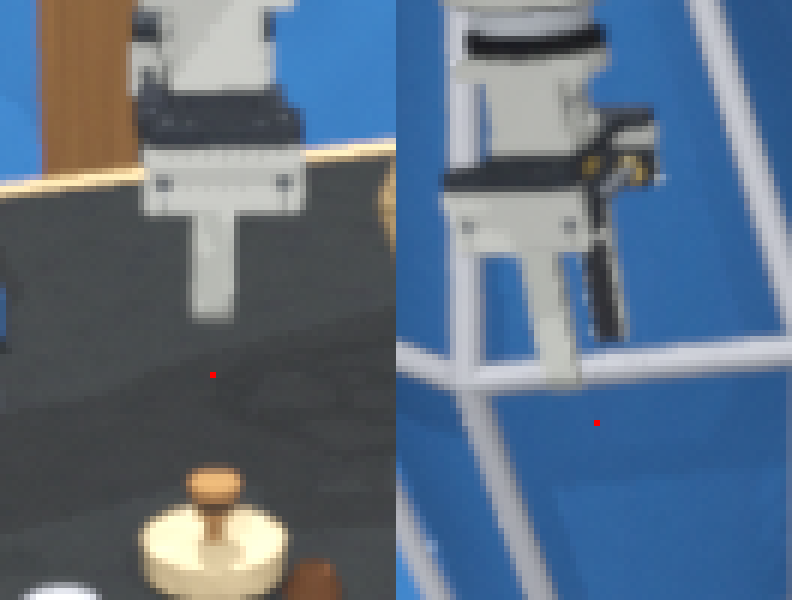

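The true fingertip sits about 9 px, or roughly 29 mm, above the reported TCP, and the column matches. That means the actual fingers are shorter than stated, so nothing was touched. I'll press by force instead: go down in small steps until contact, then continue to the hard-stop rise.

```bash
python3 - <<'E'
s=open("go.py").read()
i=s.index("def press");j=s.index("def snap")
s=s[:i]+'''def press(n,start=28,zc_min=14):
    x,y=T[n]
    robot.move_pose([x,y,90],Q)
    robot.move_linear([x,y,start],120); robot.pause(.3)
    z0=np.mean([(robot.pause(.03),robot.read_state()["contact_force"][2])[1] for _ in range(5)]); print(n,*st())
    z=start;zc=None;L=[]
    while True:
        z-=1
        robot.move_linear([x,y,z],20); robot.pause(.05)
        fz=np.mean([(robot.pause(.015),robot.read_state()["contact_force"][2])[1] for _ in range(3)])-z0
        L.append((z,round(float(fz),1)))
        if zc is None and fz>1.8: zc=z
        if fz>6.5: print("home?");break
        if (zc is None and z<=zc_min) or z<=2 : print("limit");break
    print(L,*st())
    if zc is None: snap(n+"_down")
    robot.move_linear([x,y,z+12],40); robot.move_linear([x,y,90],150); print(*st())
'''+s[j:]
open("go.py","w").write(s)
E
python3 go.py round
```

```text
round [602.7 211.7  48.1] 0.6 use [602.3 211.6]
square [517.5  -4.6  48.1] 1.2 use [517.   -4.5]
hexagon [ 586.  -237.    49.9] 3.5 use [ 585.2 -236.7]
round 12.35 [602.4 211.6  28.2] [ 0.3 -0.6 -1.1]
home?
[(27, -0.3), (26, 0.2), (25, -0.2), (24, 0.3), (23, 0.2), (22, 0.2), (21, 0.2), (20, 0.7), (19, 0.1), (18, 2.1), (17, 2.6), (16, 2.2), (15, 2.5), (14, 2.2), (13, 2.4), (12, 2.9), (11, 2.4), (10, 2.7), (9, 2.4), (8, 2.4), (7, 2.8), (6, 2.3), (5, 2.3), (4, 2.6), (3, 4.2), (2, 7.1)] 21.45 [602.3 211.6   2.3] [-0.6 -0.9  6.9]
22.5583 [601.9 211.5  89. ] [ 0.2 -1.5 -0.4]
```

Clean profile: about 2.5 N while sliding, then a 3 N/mm rise at the hard stop, which puts the fingertip offset at about 32 mm. I'm taking a quick look before going on.

```bash
python3 - <<'E'
import cv2
d=cv2.imread("pics/sideround.png")
cv2.imwrite("pics/c4.png",cv2.resize(d[100:290,260:440],None,fx=3,fy=3))
s=open("go.py").read()
i=s.index("    z=start;zc");j=s.index("    while True")
s=s[:i]+'''    L=[];zc=start
    robot.move_linear([x,y,14],25);L.append(st()[2][2]);print("mid",st()[2])
    robot.move_linear([x,y,5],20); z=5; print("mid",st()[2])
'''+s[j:]
s=s.replace("z<=2 :","z<=0:").replace("start=28","start=23")
open("go.py","w").write(s)
E
```

```text
(no output)
```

View pics/c4.png

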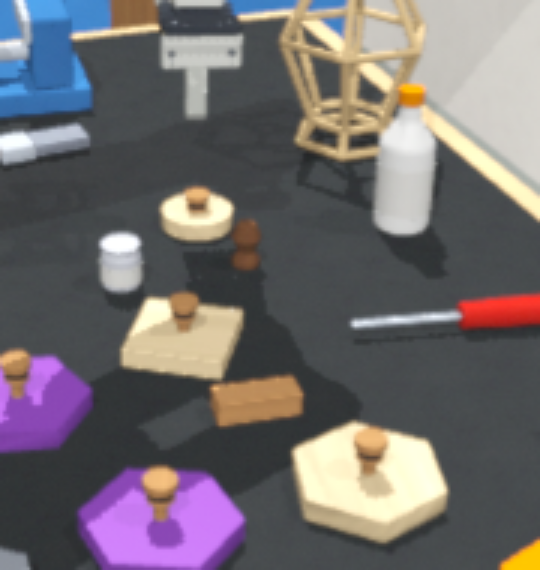

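The round peg is home: its head at (197,198) sits low on its plate, with the neighbours undisturbed. Next come the square and then the hexagon.

```bash
python3 go.py square
```

```text
round [602.7 211.7  48.1] 0.6 use [602.3 211.6]
square [517.5  -4.6  48.1] 1.2 use [517.   -4.5]
hexagon [ 586.  -237.    49.9] 3.5 use [ 585.2 -236.7]
square 24.7583 [517.1  -4.5  23.2] [ 0.2 -0.5 -0.1]
mid [-0.3  0.6  0.2]
mid [-0.   0.1  1.3]
home?
[np.float64(0.2), (4, 2.8), (3, 4.2), (2, 6.5)] 26.9167 [517.   -4.5   2.2] [-3.6  1.1  6.5]
28.025 [516.6  -4.5  89.1] [-0.1  0.7  0.2]
```

```bash
python3 go.py hexagon && python3 - <<'E'
from rig import robot
from h import *
# clear the view
robot.move_pose([600,-236,200],[0,.131,.9914,0])
d=robot.grab_frame("side")["color"][:,:,::-1];t=robot.grab_frame("top")["color"][:,:,::-1]
cv2.imwrite("pics/c5.png",np.hstack([cv2.resize(d[130:300,230:430],(470,400)),cv2.resize(t[120:300,230:450],(330,270+130))]))
print(robot.read_state()["clock"])
E
```

```text
round [602.7 211.7  48.1] 0.6 use [602.3 211.6]
square [517.5  -4.6  48.1] 1.2 use [517.   -4.5]
hexagon [ 586.  -237.    49.9] 3.5 use [ 585.2 -236.7]
hexagon 30.2583 [ 585.2 -236.7   23.1] [0.5 0.3 0.2]
mid [ 0.1 -0.2 -0.2]
mid [0.3 0.2 0.3]
home?
[np.float64(-0.2), (4, 1.8), (3, 4.1), (2, 7.1)] 32.4167 [ 585.2 -236.7    2.2] [-2.4  0.8  6.9]
33.525 [ 584.8 -236.6   89. ] [-0.3  0.8 -0.6]
34.2417
```

View pics/c5.png

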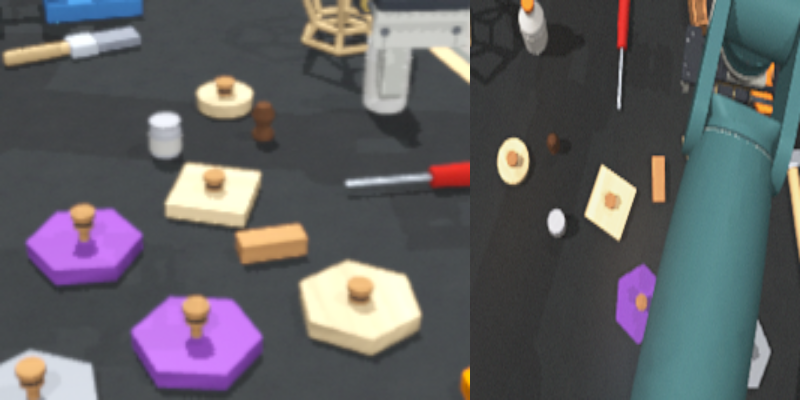

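All three wanted heads sit low: round (224,90), square (213,182) and hexagon (360,292). The purple and grey pegs are untouched, and nothing else has moved. Signing off.

```bash
python3 -c "
from rig import robot
print(robot.sign_off())"
```

```text
the job is handed in; nothing more can be done
None
```

I pressed the pegs home in the order round, square, hexagon and handed the job in at about 34 s; the force readings and final pictures show all three down, with nothing else visibly moved.

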